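# Close up the game-case rack with its sliding stop

## Robot

A 6-joint arm with a two-finger parallel gripper is mounted at the origin on the work surface. World frame = base frame: x ahead of the robot, y to its left, z up, the work surface at z = 0. Lengths are in m, angles in degrees, forces in N, time in s.
With the tool pointing down it reaches from about 0.275 to 0.825 m from the base axis. Payload 5.2 kg.
Tool frame: the origin (TCP) lies on the front face of the gripper's body, between the roots of the fingers; the fingertips stand tip_reach ahead of it and the grasp point (between the pads) lies 65 mm ahead of it (tip_reach is the distance from the TCP to the fingertips, in m); z points along the fingers, x is the direction in which the jaws open and shut, and the axes are right-handed (so a half turn about z gives the same grasp; the last joint's range is limited). The gripper opens to 93 mm and grips with 3 to 60 N. Pads are 15 mm wide; open, the fingers measure 128 mm over their backs; the gripper's body (75 mm by 188 mm) begins 65 mm behind the grasp point.
Start: joints at [51.635, 14.817, 87.949, -0, 77.235, -11.62], TCP at [0.247, 0.491, 0.303] pointing down, gripper open.
Joint ranges: [-179.93, 179.93], [-52.35, 119.4], [10.71, 147.94], [-69.91, 249.91], [12.55, 155.21], [-178.61, 178.61]. Speed limits (degrees/s): [147.25, 147.25, 180, 180, 180, 180].

## Interface

Orientations are given as [roll, pitch, yaw] about the fixed x, y, z axes, in that order (R = Rz(yaw) Ry(pitch) Rx(roll)).
In Python, from cell import * gives the robot as it stands.
- The arm moves only by the tool send_rows, never from a script. Its argument "steps" is a list of rows, each a list of 7 numbers: the turn, a rotation vector about the tool's x, y, z in degrees, then the shift along the tool's x, y, z in mm, then the opening, from 0 (shut) to 1 (fully open). In form: [[rx, ry, rz, x, y, z, gripper], ...]. A call has 1 to 12 rows; each row shifts and turns the pose as measured when the row begins, along the tool's axes as they then stand; what a row does not reach is not made up. A row lasts 1/12 s, in which the tool goes at most 41.7 mm and 7.16 degrees, less where a joint would pass 70% of its speed; a pose out of reach is approached as far as the arm can. A call is refused whole if a number of a shift passes 41.7 or a number of a turn 7.16, either way. A call with a gripper value outside its range is refused whole. The fingers move at their own pace and stop on an object; the grip force is fixed at half the most. Time passes only in rows, so rows that do not move let the fingers close. It gives the time, the measured TCP pose, the force and the opening at its end, in the units of the state.
- get_state(): the state, without advancing time (a new reading comes with each control period).
- snapshot(name): name is "scene" or "top" or "wrist"; returns a dict with "frame" (384x512x3 uint8, red, green, blue), "mtx" (3x3 intrinsics, pixels), "dist" ([k1, k2, p1, p2, k3] as OpenCV has them; the pictures are not rectified), "rvec" (rotation vector, rad) and "tvec" (3), from world to camera coordinates, as OpenCV has them. Camera axes: x right, y down, z forward; pixel columns grow to the right and rows downward; lengths in m; the calibration is good to about 2 mm. A picture is of the moment at which its call begins. There is no depth.
- sign_off(): hands the job in, once; it reports no verdict.
Trained networks look in a picture, given as the dict that the camera call returned (one of the last four; its "shot" number tells which), for a name from the list of things; names that differ only in an ending like _2 or _b are one class to them, and where a whole thing is asked for, a point or a joint stands for the part that bears it (a point fixed in the world has none). Each returns a list of dicts, best first, with "confidence" (0 to 1); they miss things now and then, are a little off and sometimes report something else, mostly with a low value. They report only what shows in the picture. A call takes as long as a camera call. They do not tell look-alikes from the thing itself.
- outline_of(target, picture): "pixels" (384x512 bool, what is visible of it) and "pixel" ([column, row] in pixels, amid what is visible of it).
The state is a dict: "t": time; "qpos": joint angles; "joint_velocities": joint speeds; "joint_efforts": joint torques, N m; "position": TCP position; "tcp_rot": TCP orientation; "contact_force": force on the tool from outside, world axes, zero at the start; "wrist_torque": the same for the moment, N m; "grip_width": finger opening in m.
Only numpy, scipy, OpenCV 4.12 (cv2) and the standard library are available. Lean on these libraries where they do the work, as an engineer would, in place of code of your own. Each camera call takes 0.05 s, during which the arm holds its last target.

## Task

Close up the row of game cases in the desk rack: with the fingers, push the sliding stop along its rail towards the cases, so that it gathers them against the fixed end, until it drops with a click into the last notch before the closed-up row and stays there. Do not force it on past that notch, do not pinch the stop, and do not handle the cases themselves: they stay standing in the rack, unjammed. Leave the other things on the desk where they are and take the hand away.

Things in the scene. Friction and masses are not known exactly. Their poses are not given: they have to be found in the camera images.
- rack: White sheet-metal rack for game cases, fixed to the desk. Origin on the desk, mid-width; +y runs along the rail from the stop to the cases. Base y = -187 to +181 mm, x = -93 to +93 mm. Its deck, where cases and stop stand, is 12 mm above the desk; lips along both long sides are 20 mm above it; a 24 mm slot down the middle holds the notched strip.
- rack_end (a point): Centre of the inner face of the rack's fixed end plate, at y = +170 mm in the rack's frame, 64 mm above the desk. The plate is 150 mm wide and its top is 115 mm above the desk. The closed row of four cases (56 mm) fills the space from here to y = +114 mm.
- stop (a joint): Stop position along the rail, m; grows towards the fixed end (limits -0.03, 0.15). A spring ball drops into notches 0.03 apart: -0.03, 0 ... 0.09, 0.12. 0.12 is the last before the closed row (6 mm slack; at 0.126 it jams the cases). Sliding takes 1 to 3 N and it stays where left; 4 mm before a notch it snaps in by itself and the push drops to nothing; pushing it out takes 7 to 12 N.
- stop_push (a point): Centre of the rubber outer face of the stop's thumb tab: the face to push, along the rack's +y. Tab: upright, 90 mm wide, 6 mm thick, 13 to 55 mm above the desk, at the end away from the cases; this point is 34 mm above the desk, at y = -0.100 m + stop, x = 0 in the rack's frame. Behind it (-y) the deck is bare. Axes as the rack's.
- stop_face (a point): Centre of the felt face of the stop's upright plate, which meets the cases; at y = -0.011 m + stop, x = 0 in the rack's frame, 53 mm above the desk. The aluminium plate is 110 mm wide and its top is 93 mm above the desk; a flat sled 6 mm thick joins it to the thumb tab, 80 mm behind it.
- case1_center (a point): Centre (52.5 mm above its lower edge) of game case 1 of 4, counted from the fixed end: loose grey plastic box with a white cover, 165 mm (across the rack) x 14 mm (along the rail) x 105 mm high, about 60 g, standing on its long edge on the deck; the cases start with gaps between them and slide easily.
- case2_center (a point): Centre (52.5 mm above its lower edge) of game case 2 of 4, counted from the fixed end: loose grey plastic box with a white cover, 165 mm (across the rack) x 14 mm (along the rail) x 105 mm high, about 60 g, standing on its long edge on the deck; the cases start with gaps between them and slide easily.
- case3_center (a point): Centre (52.5 mm above its lower edge) of game case 3 of 4, counted from the fixed end: loose grey plastic box with a white cover, 165 mm (across the rack) x 14 mm (along the rail) x 105 mm high, about 60 g, standing on its long edge on the deck; the cases start with gaps between them and slide easily.
- case4_center (a point): Centre (52.5 mm above its lower edge) of game case 4 of 4, counted from the fixed end: loose grey plastic box with a white cover, 165 mm (across the rack) x 14 mm (along the rail) x 105 mm high, about 60 g, standing on its long edge on the deck; the cases start with gaps between them and slide easily.
- votive: Glass votive-shaped cup, 72 mm across, 67 mm high, loose; origin at the centre of its underside. A bystander: leave it alone.
- mug: White mug, 78 mm across, 88 mm high, with a side handle, loose; origin at the centre of its underside. A bystander: leave it alone.
- spoon_rest: Stainless spoon rest, 92 mm dish 11 mm high with a teaspoon lying in it along its -y, loose; origin at the centre of its underside. A bystander: leave it alone.
- earbud_case: White rounded earbud case, 62 x 46 x 24 mm, loose; origin at the centre of its underside. A bystander: leave it alone.
- spare_case: A spare game case like the others, lying flat, 14 mm high, loose; origin at the centre of its underside. A bystander: leave it alone.
Not all that is in view belongs to the job. Leave any blue look-alike of the part that bears case4_center alone. What is shaped like the part that bears case1_center but yellow is not meant.

How it is judged:
By the outcome, as a careful person would: the job done as asked, in the order asked, and still so for the second after the job is handed in, with the robot touching nothing.
It also fails if it takes over 51 s, if anything falls off the work surface, if the arm or the gripper's body presses on something with over 40 N, if the wrist force passes 120 N, or if a joint passes its speed limit or range.

## Working session

There is one attempt and no reset: what is moved stays moved. The work goes in short steps, Python scripts to look and compute and a tool call to move; the robot and the scene stay as the last step left them, time stands still between calls to the robot, and variables do not carry over. Pictures are saved under pics/ and viewed, and the job is handed in when it is done.

Besides the shell and the picture viewer there is one more tool, called by a JSON object that holds its "name" and its "arguments", one argument or row to a line. send_rows: Moves the arm, as the interface text tells. Its arguments: {"type":"object","properties":{"steps":{"type":"array"}},"required":["steps"]}

```bash
mkdir -p pics; ls; python3 - <<'E'
from cell import *
import cv2
s=get_state();print({k:s[k] for k in s})
for n in("scene","top","wrist"):
    p=snapshot(n);cv2.imwrite(f"pics/{n}0.png",p["frame"][:,:,::-1])
    import pickle;pickle.dump(p,open(f"{n}0.pkl","wb"))
E
```

```text
pics
{'t': 0.0, 'qpos': array([ 5.16329506e+01,  1.48597585e+01,  8.80104595e+01, -1.22700444e-03,
        7.72361397e+01, -1.16197199e+01]), 'joint_velocities': array([ 0.0632466 ,  0.1370574 , -0.00087302,  0.11726958,  0.04023109,
        0.01143207]), 'joint_efforts': array([-1.00126820e-04, -4.37318838e+01, -2.83995509e+01,  7.18653202e-02,
        4.14594705e-02, -1.62989872e-04]), 'position': array([0.24726241, 0.49083584, 0.30191723]), 'tcp_rot': array([-1.79979750e+02,  1.04419015e-01,  6.32529611e+01]), 'contact_force': array([-0.70312832,  0.65078672, -0.36990532]), 'wrist_torque': array([ 0.0162117 , -0.03327971, -0.05562995]), 'grip_width': 0.09321500652852364}
```

View pics/scene0.png

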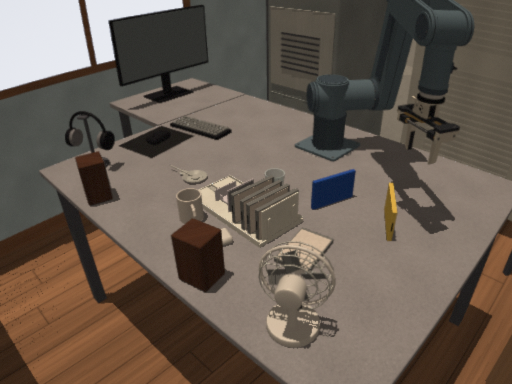

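View pics/top0.png

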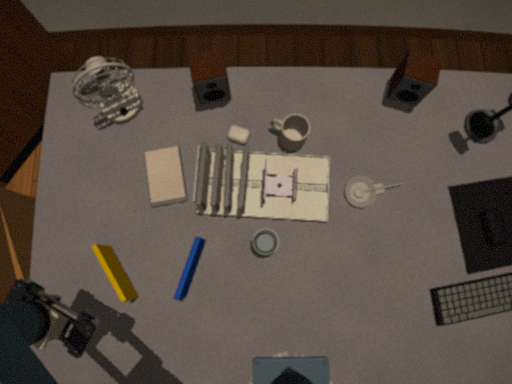

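View pics/wrist0.png

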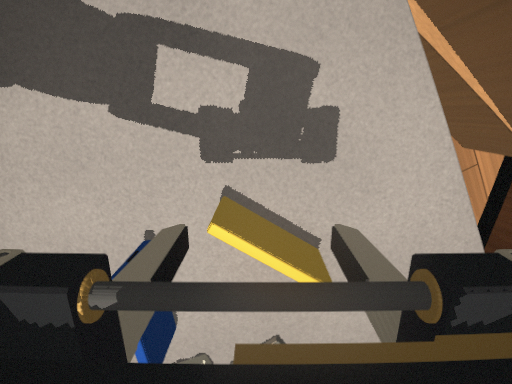

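The rack lies at about (196–329, 150–220) in the top view, with its fixed end and the cases on the left and the stop at (280,186). The blue (190,268) and yellow (115,272) boxes are look-alikes outside the rack. Next I'll measure the rack's frame.

```bash
cat > h.py <<'E'
from cell import *
import numpy as np, cv2
def ray(p,uv,z):
    R=cv2.Rodrigues(np.array(p["rvec"],float))[0];t=np.array(p["tvec"],float).ravel()
    q=cv2.undistortPoints(np.array(uv,float).reshape(-1,1,2),np.array(p["mtx"]),np.array(p["dist"])).reshape(-1,2)
    d=np.c_[q,np.ones(len(q))]@R; C=-R.T@t
    return C+d*((z-C[2])/d[:,2])[:,None]
def proj(p,X):
    return cv2.projectPoints(np.array(X,float).reshape(-1,1,3),np.array(p["rvec"],float),np.array(p["tvec"],float),np.array(p["mtx"]),np.array(p["dist"]))[0].reshape(-1,2)
E
python3 - <<'E'
from h import *
p=snapshot("top")
for n in("rack","stop","stop_push","case4_center","votive","mug","spoon_rest","earbud_case","spare_case"):
    for o in outline_of(n,p)[:3]:
        m=o["pixels"].astype(np.uint8);c=cv2.findNonZero(m)
        print(n,round(o["confidence"],2),np.round(o["pixel"]),m.sum(),cv2.boundingRect(c), np.round(cv2.boxPoints(cv2.minAreaRect(c)),1).tolist(), cv2.minAreaRect(c)[2])
f=p["frame"][130:240,180:350,::-1]
cv2.imwrite("pics/crop0.png",cv2.resize(f,None,fx=4.7,fy=4.7,interpolation=cv2.INTER_CUBIC))
E
```

```text
rack 0.76 [282. 184.] 6349 (194, 147, 135, 75) [[192.10000610351562, 213.10000610351562], [196.5, 146.8000030517578], [331.70001220703125, 155.8000030517578], [327.29998779296875, 222.10000610351562]] 3.814074993133545
rack 0.46 [266. 239.] 565 (253, 228, 26, 27) [[253.0, 228.0], [278.0, 228.0], [278.0, 254.0], [253.0, 254.0]] 90.0
stop 0.61 [282. 185.] 727 (263, 170, 34, 30) [[262.20001220703125, 196.39999389648438], [264.6000061035156, 167.39999389648438], [297.1000061035156, 170.10000610351562], [294.70001220703125, 199.10000610351562]] 4.763641834259033
stop_push 0.6 [280. 188.] 782 (263, 170, 34, 32) [[263.0, 170.0], [296.0, 170.0], [296.0, 201.0], [263.0, 201.0]] 90.0
case4_center 0.76 [190. 268.] 746 (175, 237, 31, 63) [[173.1999969482422, 298.0], [194.8000030517578, 234.89999389648438], [206.89999389648438, 239.0], [185.3000030517578, 302.20001220703125]] 18.886083602905273
case4_center 0.72 [243. 181.] 464 (237, 145, 12, 68) [[236.10000610351562, 211.5], [242.5, 144.6999969482422], [250.3000030517578, 145.39999389648438], [243.89999389648438, 212.3000030517578]] 5.4923243522
[... 624 characters left out ...]
137.5], [287.20001220703125, 154.10000610351562]] 60.945396423339844
spoon_rest 0.72 [363. 190.] 894 (345, 176, 57, 32) [[342.29998779296875, 204.1999969482422], [347.79998779296875, 173.39999389648438], [401.0, 183.0], [395.5, 213.6999969482422]] 10.17551040649414
earbud_case 0.62 [235. 132.] 343 (226, 124, 24, 20) [[224.3000030517578, 138.10000610351562], [229.5, 122.5], [250.8000030517578, 129.60000610351562], [245.60000610351562, 145.1999969482422]] 18.434947967529297
spare_case 0.78 [167. 177.] 2140 (144, 145, 44, 63) [[141.10000610351562, 149.5], [179.60000610351562, 144.10000610351562], [187.8000030517578, 202.60000610351562], [149.3000030517578, 207.89999389648438]] 82.03038787841797
```

View pics/crop0.png

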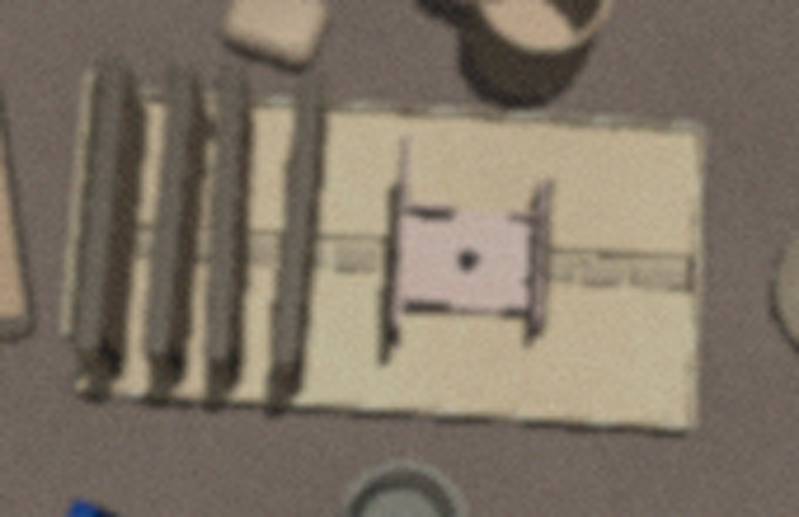

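```bash
cat >> h.py <<'E'
def crop2pix(a): return np.array(a,float)/4.7+[180,130]-0.5+0.5/4.7
def model(X,v):  # v=x,y,yaw ; X rack pts
    c,s=np.cos(v[2]),np.sin(v[2]); X=np.asarray(X,float)
    return np.c_[c*X[:,0]-s*X[:,1]+v[0], s*X[:,0]+c*X[:,1]+v[1], X[:,2]]
E
python3 - <<'E'
from h import *
from scipy.optimize import least_squares
import pickle
p=pickle.load(open("top0.pkl","rb"))
# rack pts (x lips z 0.02), up image = +x?
pix=crop2pix([(703,125),(690,430),(78,395),(400,413)])
print(ray(p,pix,0.02).round(4))
W=ray(p,pix,.02)
d=W[0]-W[1]; print("width",np.hypot(*d[:2]),"len",np.hypot(*(W[2]-W[1])[:2]),"yaw",np.degrees(np.arctan2(d[1],d[0])),np.degrees(np.arctan2(-(W[2]-W[1])[0],(W[2]-W[1])[1])))
def mk(s): return np.array([[.093,-.187,.02],[-.093,-.187,.02],[-.093,.181,.02],[.045,-.1+s,.055],[-.045,-.1+s,.055]])
obs=crop2pix([(703,125),(690,430),(78,395),(549,182),(538,335)])
f=lambda v:(proj(p,model(mk(v[3]),v))-obs).ravel()
r=least_squares(f,[.5,0,0,0],loss='soft_l1');print(r.x,np.degrees(r.x[2]),f(r.x).round(1))
v=r.x
im=p["frame"][130:240,180:350,::-1];im=cv2.resize(im,None,fx=4.7,fy=4.7,interpolation=cv2.INTER_CUBIC)
s=v[3]
L=[[[.093,-.187,.02],[-.093,-.187,.02],[-.093,.181,.02],[.093,.181,.02],[.093,-.187,.02]],
[[.045,-.1+s,.055],[-.045,-.1+s,.055]],[[.045,-.1+s,.013],[-.045,-.1+s,.013]],[[.055,-.011+s,.093],[-.055,-.011+s,.093]],[[.075,.17,.115],[-.075,.17,.115]]]
for l in L:
    q=(proj(p,model(l,v))+.5-[180,130])*4.7
    cv2.polylines(im,[np.int32(q)],False,(0,0,255),1)
cv2.imwrite("pics/fit0.png",im)
np.save("v.npy",v)
E
```

```text
[[ 0.6552 -0.1182  0.02  ]
 [ 0.469  -0.104   0.02  ]
 [ 0.4903  0.2573  0.02  ]
 [ 0.4795  0.067   0.02  ]]
width 0.1867396473773844 len 0.3619469067765702 yaw -4.378240177906859 -3.3654903338019277
[ 0.57204918  0.0741956  -0.06019272  0.00984633] -3.4487886181467817 [-0.   0.5  1.   0.4 -1.1  0.1 -0.5 -0.4  0.5 -0.6]
```

View pics/fit0.png

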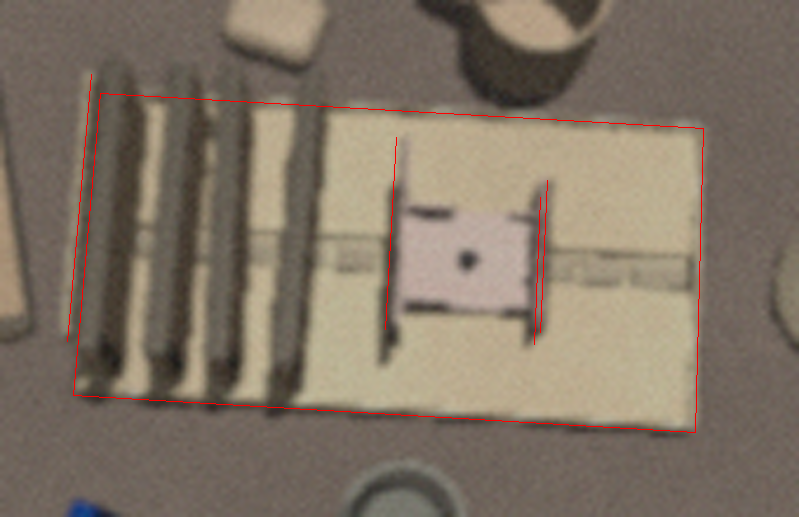

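```bash
python3 - <<'E'
from h import *
import pickle, cell
print([n for n in dir(cell) if not n.startswith('_')])
try: print(tip_reach)
except Exception as e: print(e)
s=get_state();print(s["t"])
p=pickle.load(open("wrist0.pkl","rb"))
R=cv2.Rodrigues(np.array(p["rvec"],float))[0];C=-R.T@np.array(p["tvec"]).ravel()
from scipy.spatial.transform import Rotation as Ro
T=Ro.from_euler('xyz',s["tcp_rot"],degrees=True).as_matrix()
print("cam in tool",T.T@(C-s["position"]),"\naxes",(T.T@R.T).round(3), p["mtx"])
# top-view others
q=pickle.load(open("top0.pkl","rb"))
print("mug top",ray(q,[(294,131)],.088),"votive",ray(q,[(265,241)],.067),"spoon",ray(q,[(360,191)],.01))
v=np.load("v.npy");print("push",model([[0,-.1+v[3],.034]],v))
E
```

```text
['MotionError', 'get_state', 'outline_of', 'sign_off', 'snapshot', 'tip_reach']
0.0841
0.65
cam in tool [-0.00050953 -0.07807051 -0.08201369] 
axes [[ 1.     0.001 -0.002]
 [-0.001  0.961  0.277]
 [ 0.002 -0.277  0.961]] [[279.07595608   0.         259.33433431]
 [  0.         279.07595608 193.65211347]
 [  0.           0.           1.        ]]
mug top [[ 0.70588506 -0.01197028  0.088     ]] votive [[0.41194123 0.06736289 0.067     ]] spoon [[ 0.55579181 -0.20506982  0.01      ]]
push [[ 0.56662586 -0.0157948   0.034     ]]
```

{"name": "send_rows", "arguments": {
  "steps": [
    [0,0,6.8,0,0,0,0],
    [0,0,6.8,0,0,0,0],
    [0,0,6.8,0,0,0,0],
    [0,0,6.8,0,0,0,0],
    [0,0,6.8,0,0,0,0],
    [0,0,6.8,0,0,0,0],
    [0,0,6.8,0,0,0,0],
    [0,0,6.8,0,0,0,0],
    [0,0,6.8,0,0,0,0],
    [0,0,6.8,0,0,0,0]
  ]
}}

```text
t: 1.48
position: [0.2474, 0.4912, 0.303]
tcp_rot: [-180.0, -0.0, -7.8]
contact_force: [-0.5, 0.4, -0.6]
grip_width: 0.031
```

{"name": "send_rows", "arguments": {
  "steps": [
    [0,0,-3.8,20,28,3,0],
    [0,0,0,24,32,3,0],
    [0,0,0,24,32,3,0],
    [0,0,0,24,32,3,0],
    [0,0,0,24,32,3,0],
    [0,0,0,24,32,3,0],
    [0,0,0,24,32,3,0],
    [0,0,0,24,32,3,0],
    [0,0,0,24,32,3,0],
    [0,0,0,24,32,3,0],
    [0,0,0,24,32,3,0],
    [0,0,0,24,32,3,0]
  ]
}}

```text
t: 2.48
position: [0.5032, 0.0798, 0.267]
tcp_rot: [-179.5, -0.4, -4.1]
contact_force: [-0.6, 0.6, -0.6]
grip_width: 0.0005
```

{"name": "send_rows", "arguments": {
  "steps": [
    [0,0,0,12,29,3,0],
    [0,0,0,12,29,3,0],
    [0,0,0,12,29,3,0],
    [0,0,0,12,29,3,0],
    [0,0,0,12,28,3,0],
    [0,0,0,10,20,2,0],
    [0,0,0,0,0,0,0],
    [0,0,0,0,0,0,0]
  ]
}}

```text
t: 3.15
position: [0.5672, -0.1074, 0.2477]
tcp_rot: [-179.7, -0.6, -4.7]
contact_force: [0.0, 0.2, -0.6]
grip_width: 0.0004
```

```bash
python3 - <<'E'
from h import *
import pickle
s=get_state();print(s["position"],s["tcp_rot"],s["t"])
v=np.load("v.npy")
p=snapshot("wrist");pickle.dump(p,open("wrist1.pkl","wb"))
im=cv2.resize(p["frame"][:,:,::-1],None,fx=1.56,fy=1.56,interpolation=cv2.INTER_CUBIC)
cv2.imwrite("pics/w1raw.png",im)
E
```

```text
[ 0.56718533 -0.1074001   0.24774933] [-179.65749311   -0.59853593   -4.67472933] 3.15
```

View pics/w1raw.png

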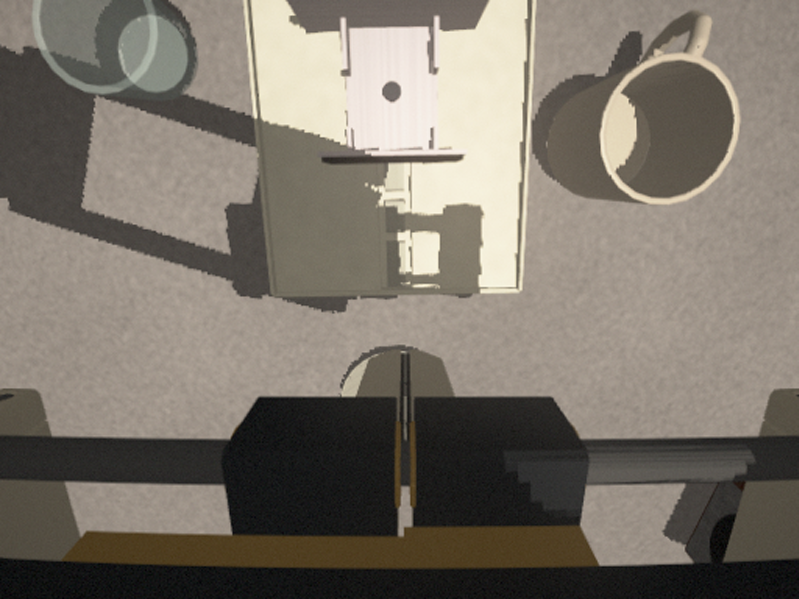

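```bash
python3 - <<'E'
from h import *
from scipy.optimize import least_squares
import pickle
p=pickle.load(open("wrist1.pkl","rb"))
k=lambda a:(np.array(a,float)+.5)/1.56-.5
o=k([(271,296),(522,292),(322,158),(464,155)])
for zl in(.012,.02,.032):
    W=ray(p,o[:2],zl);d=W[1]-W[0];m=W.mean(0)
    print(zl,"width",np.hypot(*d[:2]).round(4),"yaw",np.degrees(np.arctan2(d[1],d[0])).round(2),"mid",m.round(4))
T=ray(p,o[2:],.055);d=T[1]-T[0];print("tab",np.hypot(*d[:2]),np.degrees(np.arctan2(d[1],d[0])),T.mean(0))
h=ray(p,k([(391,91)]),.018);print("hole",h)
zl=.02
W=ray(p,o[:2],zl).mean(0);a=np.radians(-4.2)
for yw in(-3.5,-4.2,-4.6):
    a=np.radians(yw);u=np.array([-np.sin(a),np.cos(a)])
    print(yw,"stop",(T.mean(0)[:2]-W[:2])@u-.187+.1,"lat", (T.mean(0)[:2]-W[:2])@[np.cos(a),np.sin(a)])
v0=np.r_[W[:2]+.187*u,a]
best=None
im=cv2.imread("pics/w1raw.png")
s=.0
a=np.radians(-4.2);u=np.array([-np.sin(a),np.cos(a)]);v=np.r_[W[:2]+.187*u,a];print(v)
for s,col in((0,(0,0,255)),(.005,(255,0,0))):
  for l in[[[.093,.0,.02],[.093,-.187,.02],[-.093,-.187,.02],[-.093,.0,.02]],[[.045,-.1+s,.055],[-.045,-.1+s,.055],[-.045,-.1+s,.013],[.045,-.1+s,.013],[.045,-.1+s,.055]],[[-.055,-.015+s,.093],[.055,-.015+s,.093]]]:
    cv2.polylines(im,[np.int32((proj(p,model(l,v))+.5)*1.56)],False,col,1)
cv2.imwrite("pics/w1fit.png",im[:400])
E
```

```text
0.012 width 0.1907 yaw -3.84 mid [ 0.5619 -0.1139  0.012 ]
0.02 width 0.1859 yaw -3.84 mid [ 0.5621 -0.1118  0.02  ]
0.032 width 0.1787 yaw -3.84 mid [ 0.5625 -0.1087  0.032 ]
tab 0.08587780162072148 -3.4848953908397133 [ 0.56840889 -0.01688141  0.055     ]
hole [[0.57025569 0.02645279 0.018     ]]
-3.5 stop 0.008142132163789798 lat 0.00045453045244495653
-4.2 stop 0.008140584673078266 lat -0.0007078549774292601
-4.6 stop 0.00813332444429081 lat -0.0013720389140057885
[ 0.57584246  0.07467947 -0.07330383]
```

View pics/w1fit.png

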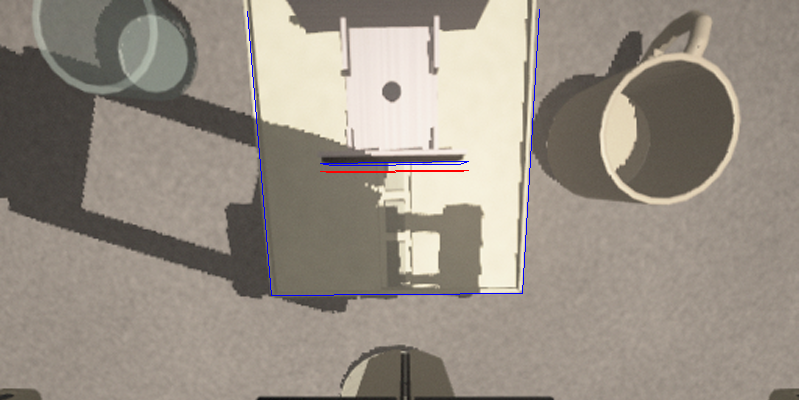

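{"name": "send_rows", "arguments": {
  "steps": [
    [-0.3,-0.6,-0.9,-5,-15,0,0],
    [0,0,0,0,-15,15,0],
    [0,0,0,0,0,25,0],
    [0,0,0,0,0,25,0],
    [0,0,0,0,0,25,0],
    [0,0,0,0,0,25,0],
    [0,0,0,0,0,15,0],
    [0,0,0,0,0,5,0],
    [0,0,0,0,0,0,0],
    [0,0,0,0,0,0,0]
  ]
}}

```text
t: 4.03
position: [0.5629, -0.0622, 0.1135]
tcp_rot: [-179.9, -0.4, -3.0]
contact_force: [-0.3, -0.2, 0.1]
grip_width: 0.0005
```

```bash
cat >> h.py <<'E'
V=[.5743,.0747,np.radians(-3.8)]
def st():
    s=get_state();P=s["position"];d=P[:2]-V[:2];c,n=np.cos(V[2]),np.sin(V[2])
    print("t",round(s["t"],2),"rackxy mm",np.round([1e3*(c*d[0]+n*d[1]),1e3*(-n*d[0]+c*d[1])],1),"z",P[2].round(4),s["tcp_rot"].round(2),"F",s["contact_force"].round(1))
E
python3 - <<'E'
from h import *
st()
p=snapshot("wrist");cv2.imwrite("pics/w2.png",p["frame"][:,:,::-1])
p=snapshot("scene");cv2.imwrite("pics/s2.png",cv2.resize(p["frame"][130:260,150:320,::-1],None,fx=4,fy=4))
E
```

```text
t 4.03 rackxy mm [  -2.3 -137.4] z 0.1135 [-179.94   -0.37   -2.95] F [-0.3 -0.2  0.1]
```

View pics/w2.png

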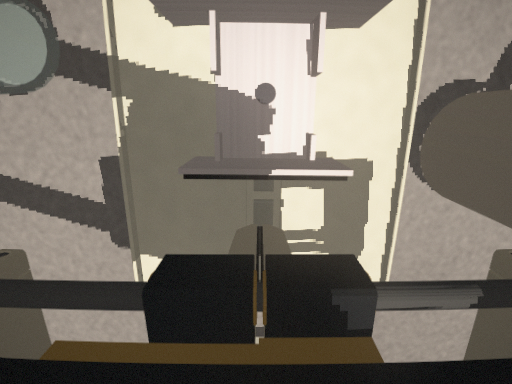

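View pics/s2.png

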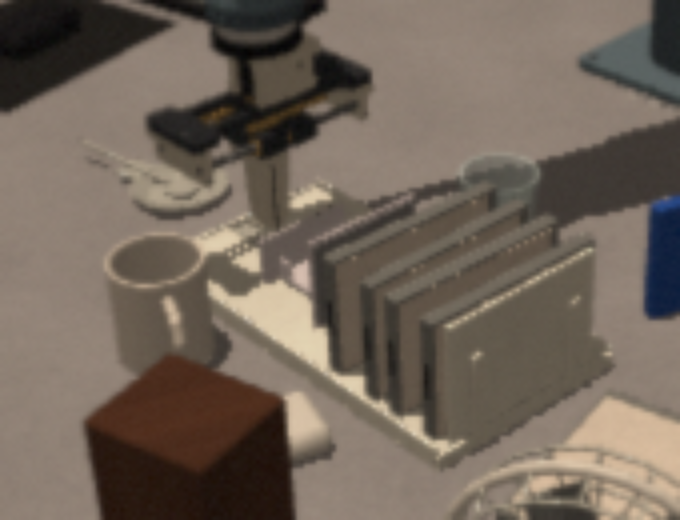

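{"name": "send_rows", "arguments": {
  "steps": [
    [0,0,0.6,0,-6,3,0],
    [0,0,0,0,-6,1,0],
    [0,0,0,0,-6,0,0],
    [0,0,0,0,-3,0,0],
    [0,0,0,0,-2,0,0],
    [0,0,0,0,0,0,0],
    [0,0,0,0,0,0,0]
  ]
}}

```text
t: 4.72
position: [0.5676, -0.0374, 0.1145]
tcp_rot: [179.9, -1.0, -3.6]
contact_force: [-1.0, 0.2, -0.1]
grip_width: 0.0001
```

```bash
python3 -c "
from h import *
st()"
```

```text
t 4.72 rackxy mm [   0.7 -112.3] z 0.1145 [179.94  -0.96  -3.62] F [-1.   0.2 -0.1]
```

{"name": "send_rows", "arguments": {
  "steps": [
    [0,-0.8,0,0,-3,3,0],
    [0,0,0,0,-3,1,0],
    [0,0,0,0,-3,0,0],
    [0,0,0,0,-2,0,0],
    [0,0,0,0,0,0,0]
  ]
}}

```text
t: 5.13
position: [0.5685, -0.0263, 0.11]
tcp_rot: [179.9, -0.1, -3.7]
contact_force: [0.1, -0.7, 0.5]
grip_width: 0.0004
```

```bash
python3 -c "
from h import *
st()"
```

```text
t 5.13 rackxy mm [   0.9 -101.2] z 0.11 [ 1.7989e+02 -6.0000e-02 -3.6600e+00] F [ 0.1 -0.7  0.5]
```

{"name": "send_rows", "arguments": {
  "steps": [
    [0,0,0,0,-2,0,0],
    [0,0,0,0,-2,0,0],
    [0,0,0,0,-2,0,0]
  ]
}}

```text
t: 5.38
position: [0.5689, -0.0212, 0.11]
tcp_rot: [179.8, -0.1, -3.7]
contact_force: [-0.3, -2.3, 0.8]
grip_width: 0.0004
```

{"name": "send_rows", "arguments": {
  "steps": [
    [0,0,0,0,-2,0,0],
    [0,0,0,0,-2,0,0],
    [0,0,0,0,-2,0,0]
  ]
}}

```text
t: 5.63
position: [0.5692, -0.0154, 0.11]
tcp_rot: [179.7, -0.1, -3.7]
contact_force: [-0.7, -3.5, -0.1]
grip_width: 0.0005
```

{"name": "send_rows", "arguments": {
  "steps": [
    [0,0,0,0,-2,0,0],
    [0,0,0,0,-2,0,0],
    [0,0,0,0,-2,0,0]
  ]
}}

```text
t: 5.88
position: [0.5696, -0.0088, 0.11]
tcp_rot: [179.7, -0.1, -3.7]
contact_force: [-0.3, -1.3, 0.7]
grip_width: 0.0002
```

```bash
python3 -c "
from h import *
st()
p=snapshot('wrist');cv2.imwrite('pics/w3.png',p['frame'][:,:,::-1])"
```

```text
t 5.88 rackxy mm [  0.9 -83.6] z 0.11 [ 1.7972e+02 -6.0000e-02 -3.6800e+00] F [-0.3 -1.3  0.7]
```

View pics/w3.png

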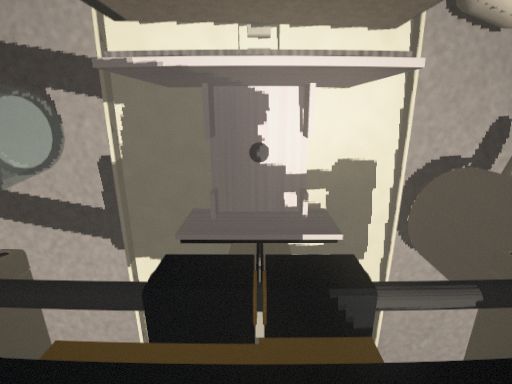

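{"name": "send_rows", "arguments": {
  "steps": [
    [0,0,0,0,-1,0,0],
    [0,0,0,0,-1,0,0]
  ]
}}

```text
t: 6.1
position: [0.5697, -0.0049, 0.1099]
tcp_rot: [179.9, -0.0, -3.7]
contact_force: [-1.0, -0.7, 0.7]
grip_width: -0.0001
```

{"name": "send_rows", "arguments": {
  "steps": [
    [0,0,0,0,-1,0,0],
    [0,0,0,0,-1,0,0]
  ]
}}

```text
t: 6.27
position: [0.5698, -0.0043, 0.1099]
tcp_rot: [179.7, -0.0, -3.6]
contact_force: [-1.0, -7.5, 0.7]
grip_width: 0.0006
```

{"name": "send_rows", "arguments": {
  "steps": [
    [0,0,0,0,-1,0,0],
    [0,0,0,0,-1,0,0]
  ]
}}

```text
t: 6.43
position: [0.5699, -0.0041, 0.11]
tcp_rot: [179.5, -0.0, -3.6]
contact_force: [-1.6, -4.7, 0.4]
grip_width: 0.0007
```

{"name": "send_rows", "arguments": {
  "steps": [
    [0,0,0,0,-1,0,0],
    [0,0,0,0,-1,0,0]
  ]
}}

```text
t: 6.6
position: [0.5699, -0.0039, 0.11]
tcp_rot: [179.3, -0.0, -3.5]
contact_force: [-1.0, -5.2, 0.7]
grip_width: 0.0003
```

{"name": "send_rows", "arguments": {
  "steps": [
    [0,0,0,0,-1,0,0],
    [0,0,0,0,-1,0,0]
  ]
}}

```text
t: 6.77
position: [0.5699, -0.0037, 0.11]
tcp_rot: [179.1, 0.0, -3.5]
contact_force: [-1.0, -6.4, 0.2]
grip_width: 0.0005
```

{"name": "send_rows", "arguments": {
  "steps": [
    [0,0,0,0,-1,0,0],
    [0,0,0,0,-1,0,0]
  ]
}}

```text
t: 6.93
position: [0.57, -0.0036, 0.11]
tcp_rot: [178.9, 0.0, -3.5]
contact_force: [0.3, -5.5, -0.4]
grip_width: 0.0004
```

{"name": "send_rows", "arguments": {
  "steps": [
    [0.5,0,0,0,-2.5,0,0],
    [0.5,0,0,0,-2.5,0,0],
    [0,0,0,0,-2.5,0,0]
  ]
}}

```text
t: 7.18
position: [0.5702, 0.0, 0.11]
tcp_rot: [179.6, 0.1, -3.5]
contact_force: [-1.0, -3.7, 0.6]
grip_width: 0.0005
```

{"name": "send_rows", "arguments": {
  "steps": [
    [0.3,0,0,0,-2.5,0,0],
    [0.3,0,0,0,-2.5,0,0],
    [0,0,0,0,-2.5,0,0]
  ]
}}

```text
t: 7.43
position: [0.5707, 0.0069, 0.1099]
tcp_rot: [-179.8, 0.1, -3.5]
contact_force: [-0.4, -4.0, 0.4]
grip_width: 0.0007
```

{"name": "send_rows", "arguments": {
  "steps": [
    [0,0,0.2,0,-2.5,0,0],
    [0,0,0,0,-2.5,0,0],
    [0,0,0,0,-2.5,0,0],
    [0,0,0,0,-2.5,0,0]
  ]
}}

```text
t: 7.77
position: [0.5713, 0.018, 0.1099]
tcp_rot: [-179.9, 0.1, -3.7]
contact_force: [-0.4, -5.8, 0.8]
grip_width: 0.0007
```

{"name": "send_rows", "arguments": {
  "steps": [
    [0,0,0,0,-2.5,0,0],
    [0,0,0,0,-2.5,0,0],
    [0,0,0,0,-2.5,0,0]
  ]
}}

```text
t: 8.02
position: [0.5718, 0.0263, 0.1099]
tcp_rot: [-179.9, 0.1, -3.7]
contact_force: [-1.8, -10.3, -0.7]
grip_width: 0.0009
```

{"name": "send_rows", "arguments": {
  "steps": [
    [0,0,0,0,-1,0,0],
    [0,0,0,0,-1,0,0],
    [0,0,0,0,-1,0,0]
  ]
}}

```text
t: 8.27
position: [0.572, 0.028, 0.11]
tcp_rot: [179.8, 0.1, -3.6]
contact_force: [-0.3, -5.8, 0.4]
grip_width: 0.0006
```

{"name": "send_rows", "arguments": {
  "steps": [
    [0.2,0,0.2,0,-2.5,0,0],
    [0,0,0,0,-2.5,0,0],
    [0,0,0,0,-2.5,0,0],
    [0,0,0,0,-2.5,0,0]
  ]
}}

```text
t: 8.6
position: [0.5726, 0.0378, 0.1099]
tcp_rot: [179.9, 0.1, -3.7]
contact_force: [0.1, -2.6, -0.3]
grip_width: 0.0005
```

{"name": "send_rows", "arguments": {
  "steps": [
    [0,0,0,0,-2.5,0,0],
    [0,0,0,0,-2.5,0,0],
    [0,0,0,0,-2.5,0,0]
  ]
}}

```text
t: 8.85
position: [0.5731, 0.0463, 0.1099]
tcp_rot: [179.9, 0.1, -3.7]
contact_force: [0.5, -3.9, 0.5]
grip_width: 0.0006
```

```bash
python3 -c "
from h import *
st()
p=snapshot('wrist');cv2.imwrite('pics/w4.png',p['frame'][:,:,::-1])
p=snapshot('scene');cv2.imwrite('pics/s4.png',cv2.resize(p['frame'][130:260,150:320,::-1],None,fx=4,fy=4))"
```

```text
t 8.85 rackxy mm [  0.7 -28.4] z 0.1099 [ 1.7991e+02  9.0000e-02 -3.7100e+00] F [ 0.5 -3.9  0.5]
```

View pics/w4.png

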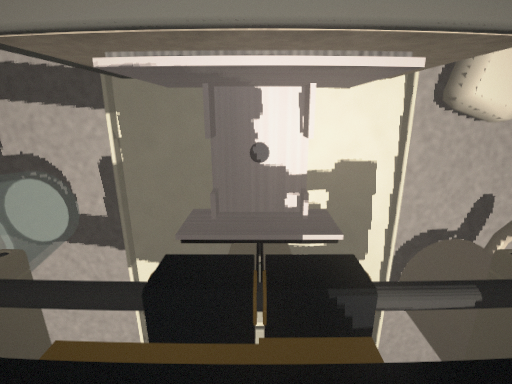

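View pics/s4.png

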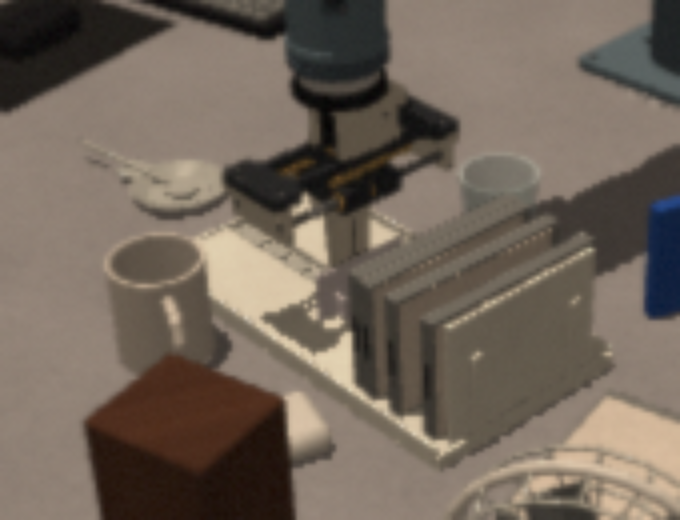

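{"name": "send_rows", "arguments": {
  "steps": [
    [0,0,0,0,-2,0,0],
    [0,0,0,0,-1,0,0],
    [0,0,0,0,-1,0,0]
  ]
}}

```text
t: 9.2
position: [0.5734, 0.0521, 0.1099]
tcp_rot: [-180.0, 0.1, -3.7]
contact_force: [-0.3, 0.2, 0.1]
grip_width: 0.0005
```

{"name": "send_rows", "arguments": {
  "steps": [
    [0,0,0,0,-1,0,0],
    [0,0,0,0,-1,0,0],
    [0,0,0,0,-1,0,0]
  ]
}}

```text
t: 9.45
position: [0.5735, 0.0552, 0.1099]
tcp_rot: [180.0, 0.1, -3.7]
contact_force: [-0.8, -9.3, -0.2]
grip_width: -0.0001
```

{"name": "send_rows", "arguments": {
  "steps": [
    [0,0,0,0,-1,0,0],
    [0,0,0,0,-1,0,0],
    [0,0,0,0,-1,0,0]
  ]
}}

```text
t: 9.7
position: [0.5735, 0.0555, 0.1099]
tcp_rot: [179.7, 0.1, -3.6]
contact_force: [-0.2, -5.4, 0.7]
grip_width: 0.0006
```

{"name": "send_rows", "arguments": {
  "steps": [
    [0,0,0,0,-1,0,0],
    [0,0,0,0,-1,0,0]
  ]
}}

```text
t: 9.87
position: [0.5736, 0.0557, 0.11]
tcp_rot: [179.5, 0.1, -3.6]
contact_force: [-1.1, -5.0, 0.3]
grip_width: 0.0003
```

{"name": "send_rows", "arguments": {
  "steps": [
    [0.3,0,0.1,0,-2.5,0,0],
    [0.2,0,0,0,-2.5,0,0],
    [0,0,0,0,-2.5,0,0]
  ]
}}

```text
t: 10.12
position: [0.5738, 0.0583, 0.11]
tcp_rot: [179.6, 0.2, -3.7]
contact_force: [-1.1, -5.9, 1.1]
grip_width: 0.0006
```

{"name": "send_rows", "arguments": {
  "steps": [
    [0,0,0,0,-2.5,0,0],
    [0,0,0,0,-2.5,0,0],
    [0,0,0,0,-2,0,0]
  ]
}}

```text
t: 10.37
position: [0.5742, 0.063, 0.11]
tcp_rot: [179.4, 0.2, -3.7]
contact_force: [-1.0, -3.6, 0.8]
grip_width: 0.0009
```

{"name": "send_rows", "arguments": {
  "steps": [
    [0.2,0,0,0,-2,0,0],
    [0,0,0,0,-2,0,0],
    [0,0,0,0,-2,0,0]
  ]
}}

```text
t: 10.62
position: [0.5746, 0.069, 0.11]
tcp_rot: [179.5, 0.3, -3.7]
contact_force: [-0.9, -3.6, -0.3]
grip_width: 0.0006
```

{"name": "send_rows", "arguments": {
  "steps": [
    [0.3,0,0,0,-2,0,0],
    [0,0,0,0,-2,0,0],
    [0,0,0,0,-1.5,0,0]
  ]
}}

```text
t: 10.87
position: [0.5749, 0.0751, 0.1099]
tcp_rot: [179.9, 0.3, -3.7]
contact_force: [-0.7, -4.0, -0.2]
grip_width: 0.0004
```

{"name": "send_rows", "arguments": {
  "steps": [
    [0,0,0,0,-1,0,0],
    [0,0,0,0,-1,0,0],
    [0,0,0,0,-1,0,0]
  ]
}}

```text
t: 11.12
position: [0.5752, 0.079, 0.1099]
tcp_rot: [179.9, 0.2, -3.7]
contact_force: [0.4, -3.1, 0.4]
grip_width: 0.0003
```

Snap is expected at about y = 0.0815, so I'll go one small row at a time.

{"name": "send_rows", "arguments": {
  "steps": [
    [0,0,0,0,-0.8,0,0]
  ]
}}

```text
t: 11.2
position: [0.5752, 0.0801, 0.1099]
tcp_rot: [179.9, 0.2, -3.7]
contact_force: [-0.4, -1.4, 1.2]
grip_width: 0.0002
```

{"name": "send_rows", "arguments": {
  "steps": [
    [0,0,0,0,-0.8,0,0]
  ]
}}

```text
t: 11.28
position: [0.5753, 0.0815, 0.1099]
tcp_rot: [180.0, 0.2, -3.7]
contact_force: [-0.3, -0.1, -0.0]
grip_width: 0.0005
```

{"name": "send_rows", "arguments": {
  "steps": [
    [0,0,0,0,-0.8,0,0]
  ]
}}

```text
t: 11.37
position: [0.5754, 0.0829, 0.1099]
tcp_rot: [-180.0, 0.2, -3.7]
contact_force: [-0.6, 0.2, 0.1]
grip_width: 0.0005
```

The force fell to zero about 3.5 mm short of the notch, as it did at the earlier ones, so the stop has snapped in. I'll back away and check.

{"name": "send_rows", "arguments": {
  "steps": [
    [0,0,0,0,3,0,0],
    [0,0,0,0,10,0,0],
    [0,0,0,0,15,0,0],
    [0,0,0,0,15,0,0],
    [0,0,0,0,15,-10,0],
    [0,0,0,0,15,-25,0],
    [0,0,0,0,15,-30,0],
    [0,0,0,0,10,-30,0],
    [0,0,0,0,0,-25,0],
    [0,0,0,0,0,-10,0],
    [0,0,0,0,0,0,0],
    [0,0,0,0,0,0,0]
  ]
}}

```text
t: 12.37
position: [0.5669, -0.0248, 0.2433]
tcp_rot: [-179.9, 0.5, -3.8]
contact_force: [-0.4, -0.1, 1.1]
grip_width: 0.0004
```

```bash
python3 - <<'E'
from h import *
import pickle
st()
p=snapshot('wrist');im=cv2.resize(p['frame'][:,:,::-1],None,fx=1.56,fy=1.56,interpolation=cv2.INTER_CUBIC)
cv2.imwrite('pics/w5raw.png',im)
pickle.dump(p,open("wrist5.pkl","wb"))
v=V
for s,col in((.12,(0,0,255)),):
  for l in[[[.093,.181,.02],[.093,-.187,.02],[-.093,-.187,.02],[-.093,.181,.02]],[[.045,-.1+s,.055],[-.045,-.1+s,.055]],[[-.055,-.011+s,.093],[.055,-.011+s,.093]]]:
    cv2.polylines(im,[np.int32((proj(p,model(l,v))+.5)*1.56)],False,col,1)
cv2.imwrite('pics/w5.png',im)
p=snapshot('scene');cv2.imwrite('pics/s5.png',cv2.resize(p['frame'][130:260,150:320,::-1],None,fx=4,fy=4))
p=snapshot('top');cv2.imwrite('pics/t5.png',cv2.resize(p['frame'][110:260,140:410,::-1],None,fx=2.9,fy=2.9,interpolation=cv2.INTER_CUBIC))
E
```

```text
t 12.37 rackxy mm [ -0.7 -99.7] z 0.2433 [-179.86    0.51   -3.76] F [-0.4 -0.1  1.1]
```

View pics/w5.png

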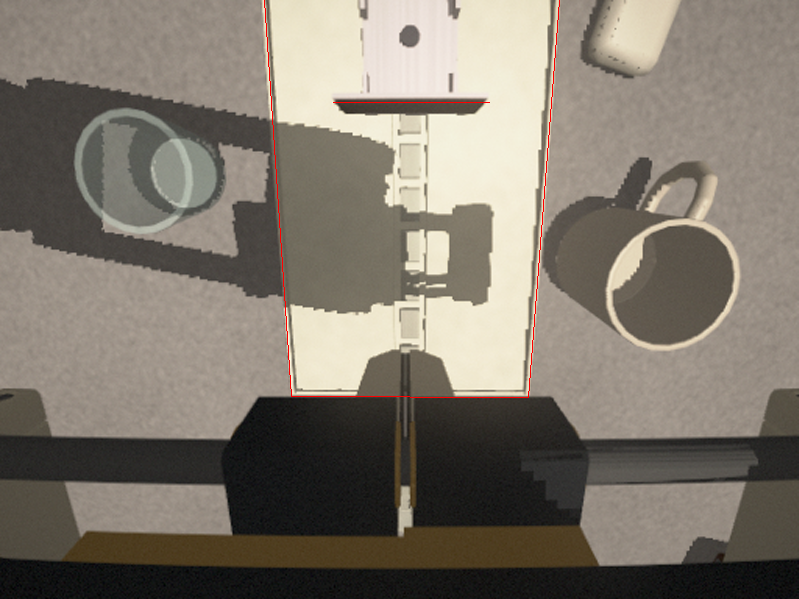

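View pics/s5.png

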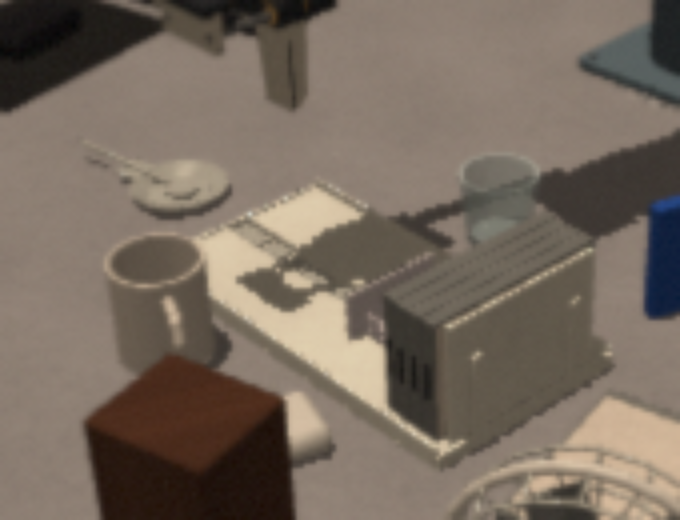

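View pics/t5.png

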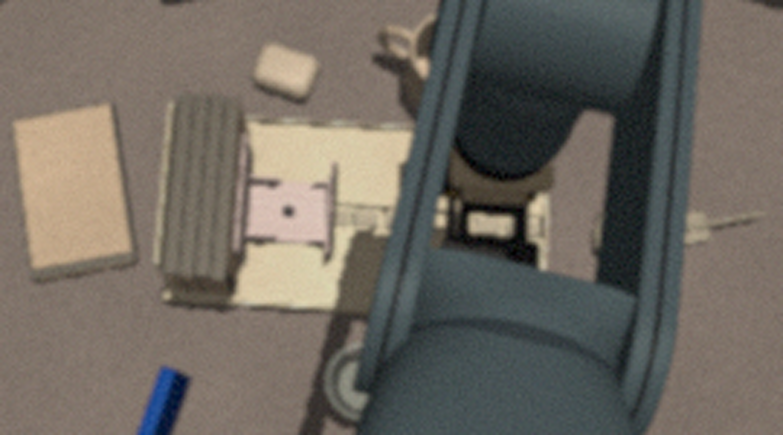

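The wrist view shows the tab's top edge within about 1 px of where 0.12 would put it. The cases stand closed up and the bystanders haven't moved.

```bash
python3 -c "
from cell import *
print(sign_off())"
```

```text
the job is handed in; nothing more can be done
None
```

The row of cases is closed up, and the stop is sitting in its last notch, 0.12. I handed the job in at about 12.5 s of the 51 s allowed.

- **Push:** I pushed the tab's rubber face along the rail with closed fingers. The stop passed the notches at 0.03, 0.06 and 0.09. At those notches the contact force peaked at roughly 10 N, so the jamming and force limits were never close.
- **Last notch:** I stepped in at under 1 mm a row until the force fell to zero, about 3.5 mm before the notch, as it had at 0.09. I did not push any further, so the snap is judged from that drop and the pictures, not from a final touch.
- **Last checks:** The wrist picture puts the tab's edge within about a pixel of its place for 0.12. All four cases stand gathered against the end plate. The mug, votive, spoon rest, earbud case and spare case look unmoved, and I kept away from the blue and yellow look-alikes. The hand is clear, about 0.16 m above the desk, touching nothing.
- **Disagreement:** The first top-view fit gave the rack's yaw as -3.4°, while the wrist view gave -3.8°. I used -3.8°, which matched the rack's outline in the final picture.

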